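# Plug the open ports of the dismantled vacuum line

## Robot

A 7-joint arm with a two-finger parallel gripper is mounted at the origin on the work surface. World frame = base frame: x ahead of the robot, y to its left, z up, the work surface at z = 0. Lengths are in m, angles in rad, forces in N, time in s.
With the tool pointing down it reaches from about 0.425 to 0.975 m from the base axis. Payload 16.7 kg.
Tool frame: the origin (TCP) lies midway between the tips of the shut fingers; the grasp point (between the pads) lies 19 mm behind it; x points along the fingers, y is the direction in which the jaws open and shut, and the axes are right-handed (so a half turn about x gives the same grasp; the last joint's range is limited). The gripper opens to 85 mm and grips with 20 to 120 N. Pads are 22 mm wide; open, the fingers measure 114 mm over their backs; the gripper's body (76 mm by 85 mm) begins 54 mm behind the grasp point. The pads swing forward as they close: fully open they stand 13 mm farther back than shut.
Start: joints at [1.135, 0.426, 0.074, 1.606, -0.034, 1.111, -0.067], TCP at [0.191, -0.647, 0.231] pointing down, gripper open.
Joint ranges: [-2.85, 2.85], [-0.5, 2.14], [-1.23, 1.37], [0.21, 2.46], [-1.02, 4.16], [0.16, 2.05], [-2.73, 2.73]. Speed limits (rad/s): [1.89, 1.89, 2.39, 2.39, 3.01, 3.01, 3.01].

## Interface

Orientations are given as a 3x3 rotation matrix whose columns are the frame's x, y, z axes.
In Python, from plant import robot gives the robot as it stands.
- The arm moves only by the tool servo_tool, never from a script. Its argument "increments" is a list of rows, each an object of numbers: "tx", "ty", "tz": the shift along the tool's x, y, z in mm; "rx", "ry", "rz": the turn, a rotation vector about the tool's x, y, z in rad. A call has 1 to 8 rows; each row is the pose to reach, as a shift and turn from the pose commanded when the call began, along the tool's axes at that moment; what a row does not reach only later rows make up. A row lasts 1/10 s, in which the tool goes at most 50 mm and 8.59 degrees, less where a joint would pass 70% of its speed; a pose out of reach is approached as far as the arm can. A call with a gripper value outside its range is refused whole. "fingers" is the opening, from -1 (shut) to 1 (fully open), set as the call begins (left out, the last holds). The fingers move at their own pace and stop on an object; "newtons" is the grip in N (left out, the last holds). Time passes only in rows, so rows that repeat a pose let the fingers close. It gives the time, the measured TCP pose, the force and the opening at its end, in the units of the state.
- robot.read_state(): the state, without advancing time (a new reading comes with each control period).
- robot.capture(name): name is "scene" or "side" or "wrist"; returns a dict with "img" (400x640x3 uint8, blue, green, red), "depth" (400x640 float32, m along the optical axis (not along the pixel's ray), 0 where there is no reading), "intrinsics" (3x3 intrinsics, pixels), "k1" (the pictures are not rectified: a ray, as slopes to the right and down, at radius r is drawn at 1 + k1 r^2 times it, then the intrinsics apply), "world_to_cam" (4x4, takes a point from world to camera coordinates); the wrist camera has in their place "T_tool_cam" (4x4, takes a point from camera to tool coordinates, whose origin is the TCP and whose axes are the tool frame's). Camera axes: x right, y down, z forward; pixel columns grow to the right and rows downward; lengths in m; the calibration is good to about 2 mm. A picture is of the moment at which its call begins: read the wrist's pose just before it.
- robot.job_done(): hands the job in, once; it reports no verdict.
The state is a dict: "time": time; "joint_positions": joint angles; "qd": joint speeds; "tau": joint torques, N m; "position": TCP position; "orientation": TCP orientation; "wrist_force": force on the tool from outside, world axes, zero at the start; "moment": the same for the moment, N m; "width": finger opening in m.
Only numpy, scipy, OpenCV 4.12 (cv2) and the standard library are available. Lean on these libraries where they do the work, as an engineer would, in place of code of your own. Each camera call takes 0.05 s, during which the arm holds its last target. There are 200 camera calls.

## Task

The vacuum line is apart for servicing and four of its parts stand on the bench with their mouths open to the dust. Close each mouth with the yellow plug of its own size: smallest plug in the foreline trap, next in the pipe tee, next in the butterfly valve, largest in the turbo pump, each pushed fully home so that its head lies flat on the flange. Let go of them all, and do not knock over or shift the glass gauge tube that stands among them.

Things in the scene. Friction and masses are not known exactly. Their poses are not given: they have to be found in the camera images.
- plug25: Yellow plastic plug, head 38 mm wide, for the foreline trap; the smallest of four. Loose, about 15 g, standing upright on its taper. Origin: centre of the underside (small end), z up. Round, from the bottom: taper z 0 to 13 mm, 13 mm wide growing to 24; head z 13 to 17 mm; grip knob 16 mm wide, z 17 to 39 mm (top).
- plug40: Yellow plastic plug, head 52 mm wide, for the tee; second smallest of four. Loose, about 25 g, standing upright on its taper. Origin: centre of the underside (small end), z up. Round, from the bottom: taper z 0 to 14 mm, 24 mm wide growing to 39; head z 14 to 18 mm; grip knob 18 mm wide, z 18 to 40 mm (top).
- plug50: Yellow plastic plug, head 72 mm wide, for the butterfly valve; second largest of four. Loose, about 40 g, standing upright on its taper. Origin: centre of the underside (small end), z up. Round, from the bottom: taper z 0 to 15 mm, 34 mm wide growing to 50; head z 15 to 19 mm; grip knob 20 mm wide, z 19 to 41 mm (top).
- plug63: Yellow plastic plug, head 92 mm wide, for the turbo pump; the largest of four. Loose, about 65 g, standing upright on its taper. Origin: centre of the underside (small end), z up. Round, from the bottom: taper z 0 to 16 mm, 52 mm wide growing to 68; head z 16 to 20 mm; grip knob 24 mm wide, z 20 to 42 mm (top).
- trap: Foreline trap: upright steel can 80 mm wide (lid rim 90), 92 mm tall, blue band at its foot, neck with the open mouth on top; clamped-shut side port towards +x, 80 mm out, 85 mm high. Fixed. Origin on the bench under the mouth's centre, z up. Flange face at z 130 mm, 40 mm wide; round bore 26 mm, open over 20 mm deep. Fully home, the plug's origin is at z 117 mm on this axis.
- tee: Steel pipe tee: run along x, both ends clamped shut, 76 mm out each way, 85 mm high; the branch points up with the open mouth. Fixed. Origin on the bench under the mouth's centre, z up. Flange face at z 103 mm, 55 mm wide; round bore 41 mm, open over 20 mm deep. Fully home, the plug's origin is at z 89 mm on this axis.
- valve: Butterfly valve standing on its lower flange, mouth up, shut brass disc inside; shaft block and black lever at +x, 72 mm out, up to 80 mm to +y, 45 mm high. Fixed. Origin on the bench under the mouth's centre, z up. Flange face at z 64 mm, 75 mm wide; round bore 52 mm, open over 20 mm deep. Fully home, the plug's origin is at z 49 mm on this axis.
- turbo: Small turbo pump: ribbed aluminium body 115 mm wide at the foot, 92 mm above, blades seen in the wide mouth on top; black box at +x, 112 mm out, 46 mm high. Fixed. Origin on the bench under the mouth's centre, z up. Flange face at z 135 mm, 95 mm wide; round bore 70 mm, open over 20 mm deep. Fully home, the plug's origin is at z 119 mm on this axis.
- gauge: Fragile glass gauge tube, loose, standing upright on a black socket: 42 mm wide, 95 mm tall, narrowing to 16 mm at the top; origin at the centre of its underside, z up. To be left alone.

How it is judged:
By the outcome, as a careful person would: the job done as asked, in the order asked, and still so for the second after the job is handed in, with the robot touching nothing.
It also fails if it takes over 112 s, if anything falls off the work surface, if the arm or the gripper's body presses on something with over 40 N, if the wrist force passes 120 N, or if a joint passes its speed limit or range.

## Working session

There is one attempt and no reset: what is moved stays moved. The work goes in short steps, Python scripts to look and compute and a tool call to move; the robot and the scene stay as the last step left them, time stands still between calls to the robot, and variables do not carry over. Pictures are saved under pics/ and viewed, about 12 in all and at most 16, crops included, and the job is handed in when it is done.

Besides the shell and the picture viewer there is one more tool, called after "Call:" by a JSON object that holds its "name" and its "arguments". servo_tool: Moves the arm, as the interface text tells. Its arguments: {"type":"object","properties":{"increments":{"type":"array","items":{"type":"object","properties":{"tx":{"type":"number"},"ty":{"type":"number"},"tz":{"type":"number"},"rx":{"type":"number"},"ry":{"type":"number"},"rz":{"type":"number"}}}},"fingers":{"type":"number"},"newtons":{"type":"number"}},"required":["increments"]}

```bash
ls; mkdir -p pics; python3 - <<'E'
from plant import robot
import cv2,numpy as np
s=robot.read_state()
print(s)
for n in ["scene","side"]:
    c=robot.capture(n); cv2.imwrite(f"pics/{n}0.png",c["img"]); print(n,c["intrinsics"],c["k1"],c["world_to_cam"])
    np.savez(f"{n}0.npz",**c)
E
```

```text
pics
{'time': 0.0, 'joint_positions': array([ 1.13450054,  0.42678401,  0.07387629,  1.60663979, -0.03407852,
        1.1108119 , -0.06711737]), 'qd': array([ 0.00086071, -0.00020815, -0.00056707, -0.00056064, -0.00044012,
        0.00061719,  0.00039529]), 'tau': array([-1.56093083e-04, -9.49820423e+01,  3.76135871e+00, -4.63508284e+01,
        1.93444302e-02,  1.02679300e-02,  2.27248296e-05]), 'position': array([ 0.19077004, -0.64703104,  0.23056222]), 'orientation': array([[-5.19821850e-04,  2.82818968e-01, -9.59173165e-01],
       [ 1.28183416e-03, -9.59172318e-01, -2.82819413e-01],
       [-9.99999043e-01, -1.37651664e-03,  1.36071713e-04]]), 'wrist_force': array([-0.01289617,  0.70222504,  0.5348755 ]), 'moment': array([ 0.01518833, -0.01506591,  0.02578332]), 'width': 0.08526073443822985}
scene [[437.79088381   0.         314.09046538]
 [  0.         437.79088381 196.8171931 ]
 [  0.           0.           1.        ]] -0.031198214839183024 [[ 0.75135701  0.65961534 -0.01924198 -0.41157716]
 [ 0.42124598 -0.50187147 -0.75543157 -0.17384852]
 [-0.50795125  0.55949319 -0.65494496  1.40378803]
 [ 0.          0.          0.          1.        ]]
side [[372.6781509    0.         320.58035477]
 [  0.         372.6781509  204.64230582]
 [  0.           0.           1.        ]] -0.0500061560627052 [[ 0.99563063 -0.09227741 -0.01430115 -0.51623536]
 [-0.06450277 -0.5688901  -0.81988014  0.07272008]
 [ 0.06752063  0.81722025 -0.57235656  1.05599179]
 [ 0.          0.          0.          1.        ]]
```

View pics/scene0.png

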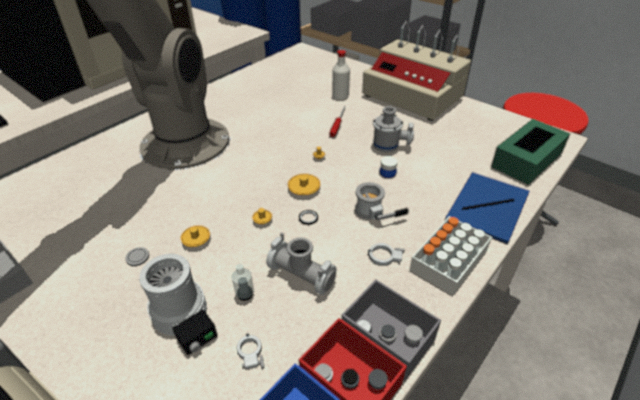

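View pics/side0.png

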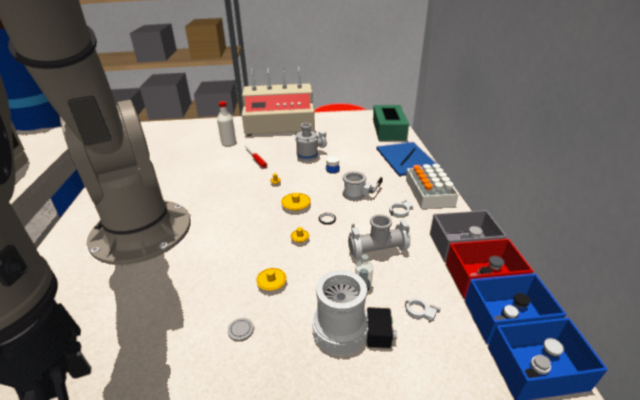

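```bash
cat > h.py <<'E'
import numpy as np, cv2
def cloud(c, T=None):
    """world xyz per pixel (H,W,3); T = cam->world"""
    K,k1,d=np.array(c["intrinsics"]),float(c["k1"]),c["depth"]
    h,w=d.shape; v,u=np.mgrid[:h,:w].astype(np.float32)
    p=cv2.undistortPoints(np.stack([u,v],-1).reshape(-1,1,2),K,np.array([k1,0,0,0,0.])).reshape(h,w,2)
    P=np.concatenate([p*d[...,None],d[...,None]],-1)
    if T is None: T=np.linalg.inv(c["world_to_cam"])
    P=P@T[:3,:3].T+T[:3,3]; P[d==0]=np.nan
    return P
def yellow(img):
    return cv2.inRange(cv2.cvtColor(img,cv2.COLOR_BGR2HSV),(15,130,90),(35,255,255))
def circ(xy):
    (x,y),r=cv2.minEnclosingCircle(xy.astype(np.float32)); return np.array([x,y,r])*1000
E
python3 - <<'E'
from h import *
px={"scene":dict(plug25=(319,154),plug40=(262,218),plug50=(196,237),plug63=(304,185),trap=(389,113),tee=(300,247),valve=(370,192),turbo=(166,272),gauge=(243,282)),
"side":dict(plug25=(275,180),plug40=(300,237),plug50=(271,280),plug63=(296,203),trap=(307,128),tee=(380,224),valve=(355,178),turbo=(341,287),gauge=(366,270))}
head=dict(plug25=17,plug40=18,plug50=19,plug63=20); fl=dict(trap=(130,40),tee=(103,55),valve=(64,75),turbo=(135,95))
for n in px:
    c=np.load(n+"0.npz"); P=cloud(c); m=yellow(c["img"])
    for k,(u,v) in px[n].items():
        box=np.zeros(m.shape,bool); s=45; box[max(v-s,0):v+s,max(0,u-s):u+s]=1
        if k in head:
            b=np.zeros(m.shape,bool); b[v-22:v+22,u-24:u+24]=1
            Q=P[b&(m>0)]; z=head[k]/1000
            T=Q[Q[:,2]>z+.012]; H=Q[abs(Q[:,2]-z)<.006]
            print(n,k,len(Q),"head",circ(H[:,:2]).round(1),len(H),"knob",(T.mean(0)*1000).round(1),len(T), "zmax",Q[:,2].max().round(3))
        elif k in fl:
            z,w=fl[k]; z/=1000
            Q=P[box]; H=Q[abs(Q[:,2]-z)<.005]
            print(n,k,"fl",circ(H[:,:2]).round(1),len(H),"want r",w/2, "med",(np.median(H,0)*1000).round(1))
        else:
            b=np.zeros(m.shape,bool); b[v-22:v+22,u-12:u+12]=1
            Q=P[b]; H=Q[Q[:,2]>.01]; print(n,k,(np.nanmedian(H,0)*1000).round(1),len(H))
E
```

```text
scene plug25 99 head [397.6 155.7  70.3] 60 knob [403.3 166.8  38.3] 23 zmax nan
scene plug40 213 head [454.4 -91.4  25.9] 155 knob [454.9 -94.   37.1] 40 zmax nan
scene plug50 465 head [ 379.3 -245.2   35.6] 388 knob [ 380.4 -246.1   39.7] 61 zmax nan
scene plug63 529 head [448.8  72.4  46.7] 441 knob [450.4  70.5  40.6] 63 zmax nan
scene trap fl [461.  527.2 166.1] 189 want r 20.0 med [467.  670.6 129. ]
scene tee fl [ 651.8 -160.6   28. ] 235 want r 27.5 med [ 652. -162.  103.]
scene valve fl [633.3 118.9  39.3] 294 want r 37.5 med [636.3 116.9  64.4]
scene turbo fl [ 520.7 -398.1   48.7] 819 want r 47.5 med [ 526.  -399.4  135.1]
scene gauge [ 600.9 -282.3   64. ] 585
side plug25 206 head [415.7 141.3  85.7] 115 knob [433.3 100.3  37.8] 63 zmax 0.045
side plug40 208 head [452.3 -90.6  26.4] 151 knob [453.4 -93.9  37.2] 37 zmax nan
side plug50 553 head [ 378.1 -244.4   36.6] 465 knob [ 378.9 -247.2   38.6] 65 zmax nan
side plug63 443 head [422.3 115.7  97.2] 361 knob [448.9  68.3  39.3] 45 zmax nan
side trap fl [453.6 547.2 184.9] 217 want r 20.0 med [457.6 681.  129.6]
side tee fl [ 652.2 -160.9   27.6] 151 want r 27.5 med [ 651.5 -164.   101.8]
side valve fl [602.  256.7 179.9] 199 want r 37.5 med [623.2 128.5  63.1]
side turbo fl [ 522.  -396.6   48.2] 809 want r 47.5 med [ 520.9 -403.4  134.1]
side gauge [ 587.6 -288.6   68.5] 716
```

```bash
python3 - <<'E'
from h import *
for n,p,t,va in [("scene",(319,154),(389,113),(370,192)),("side",(275,180),(307,128),(355,178))]:
    c=np.load(n+"0.npz"); P=cloud(c); m=yellow(c["img"])
    b=np.zeros(m.shape,bool); u,v=p; b[v-9:v+9,u-9:u+9]=1; Q=P[b&(m>0)]; H=Q[abs(Q[:,2]-.017)<.006];T=Q[Q[:,2]>.028]
    print(n,"p25",circ(H[:,:2]).round(1),(T.mean(0)*1000).round(1))
    b=np.zeros(m.shape,bool); u,v=t; b[v-20:v+20,u-15:u+15]=1; Q=P[b];H=Q[abs(Q[:,2]-.13)<.005]
    print("trap",circ(H[:,:2]).round(1),len(H),np.median(H,0))
    b=np.zeros(m.shape,bool); u,v=va; b[v-20:v+20,u-20:u+20]=1; Q=P[b];H=Q[abs(Q[:,2]-.064)<.005]
    print("valve",circ(H[:,:2]).round(1),len(H),np.median(H,0))
    # other things tall near trap
    c0=cv2.resize(c["img"][60:220,220:460],None,fx=3,fy=3,interpolation=cv2.INTER_CUBIC)
    if n=="scene": cv2.imwrite("pics/crop1.png",c0)
E
```

```text
scene p25 [385.7 208.   17.1] [386.1 205.3  35.2]
trap [499.7 386.4  21.5] 70 [0.50167076 0.38536016 0.12894222]
valve [633.3 118.9  39.3] 294 [0.636311   0.11689305 0.06436651]
side p25 [385.8 205.1  17.1] [385.2 205.6  35.2]
trap [504.  389.6  20.7] 36 [0.50283304 0.38719164 0.12879653]
valve [633.2 118.9  39.8] 160 [0.6336094  0.11275009 0.06306374]
```

View pics/crop1.png

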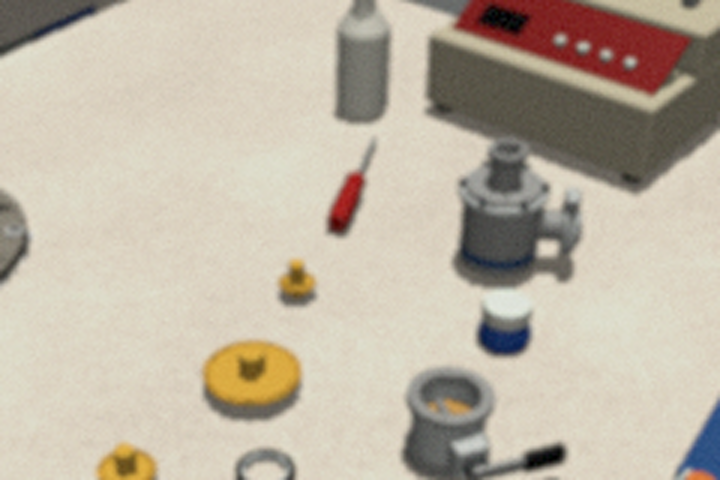

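Call:
{"name": "servo_tool", "arguments": {"increments": [{"ty": -265, "tz": -327, "rx": 0.287}, {"ty": -265, "tz": -327, "rx": 0.287}, {"ty": -265, "tz": -327, "rx": 0.287}, {"ty": -265, "tz": -327, "rx": 0.287}, {"ty": -265, "tz": -327, "rx": 0.287}, {"ty": -265, "tz": -327, "rx": 0.287}, {"ty": -265, "tz": -327, "rx": 0.287}, {"ty": -265, "tz": -327, "rx": 0.287}], "fingers": 1, "newtons": 50}}

```text
validation failed for argument at $.in...
```

Call:
{"name": "servo_tool", "arguments": {"increments": [{"tx": 0, "ty": -30, "tz": -36, "rx": 0.1, "ry": 0, "rz": 0}, {"tx": 0, "ty": -60, "tz": -72, "rx": 0.2, "ry": 0, "rz": 0}, {"tx": 0, "ty": -90, "tz": -108, "rx": 0.287, "ry": 0, "rz": 0}], "fingers": 1, "newtons": 50}}

```text
time: 0.4
position: [0.2695, -0.5289, 0.2308]
orientation: [[-0.0, -0.005, -1.0], [0.001, -1.0, 0.005], [-1.0, -0.001, 0.0]]
wrist_force: [1.4, -0.1, 0.5]
width: 0.0855
```

Call:
{"name": "servo_tool", "arguments": {"increments": [{"tx": 0, "ty": -350, "tz": -200, "rx": 0, "ry": 0, "rz": 0}, {"tx": 0, "ty": -350, "tz": -200, "rx": 0, "ry": 0, "rz": 0}, {"tx": 0, "ty": -350, "tz": -200, "rx": 0, "ry": 0, "rz": 0}, {"tx": 0, "ty": -350, "tz": -200, "rx": 0, "ry": 0, "rz": 0}, {"tx": 0, "ty": -350, "tz": -200, "rx": 0, "ry": 0, "rz": 0}, {"tx": 0, "ty": -350, "tz": -200, "rx": 0, "ry": 0, "rz": 0}, {"tx": 0, "ty": -350, "tz": -200, "rx": 0, "ry": 0, "rz": 0}, {"tx": 0, "ty": -350, "tz": -200, "rx": 0, "ry": 0, "rz": 0}]}}

```text
time: 1.2
position: [0.4681, -0.1814, 0.2314]
orientation: [[0.0, -0.0, -1.0], [-0.0, -1.0, 0.0], [-1.0, 0.0, -0.0]]
wrist_force: [0.6, -0.1, 0.2]
width: 0.0853
```

Call:
{"name": "servo_tool", "arguments": {"increments": [{"tx": 0, "ty": -240, "tz": 0, "rx": 0, "ry": 0, "rz": 0}, {"tx": 0, "ty": -240, "tz": 0, "rx": 0, "ry": 0, "rz": 0}, {"tx": 0, "ty": -240, "tz": 0, "rx": 0, "ry": 0, "rz": 0}, {"tx": 0, "ty": -240, "tz": 0, "rx": 0, "ry": 0, "rz": 0}, {"tx": 0, "ty": -240, "tz": 0, "rx": 0, "ry": 0, "rz": 0}, {"tx": 40, "ty": -386, "tz": 80, "rx": 0, "ry": 0, "rz": 0}, {"tx": 40, "ty": -386, "tz": 80, "rx": 0, "ry": 0, "rz": 0}, {"tx": 40, "ty": -386, "tz": 80, "rx": 0, "ry": 0, "rz": 0}]}}

```text
time: 2.0
position: [0.3964, 0.186, 0.1959]
orientation: [[0.0, -0.001, -1.0], [0.0, -1.0, 0.001], [-1.0, -0.0, -0.0]]
wrist_force: [1.2, 0.1, -0.3]
width: 0.0853
```

Call:
{"name": "servo_tool", "arguments": {"increments": [{"tx": 0, "ty": 0, "tz": 0, "rx": 0, "ry": 0, "rz": 0}]}}

```text
time: 2.1
position: [0.3941, 0.1891, 0.1953]
orientation: [[-0.002, 0.007, -1.0], [0.0, -1.0, -0.007], [-1.0, -0.0, 0.002]]
wrist_force: [0.5, -1.0, 0.5]
width: 0.0855
```

```bash
cat >> h.py <<'E'
def wrist(tag):
    from plant import robot
    s=robot.read_state(); c=robot.capture("wrist"); cv2.imwrite(f"pics/{tag}.png",c["img"])
    T=np.eye(4); T[:3,:3]=s["orientation"]; T[:3,3]=s["position"]; T=T@c["T_tool_cam"]
    return s,c,cloud(c,T),T
E
python3 - <<'E'
from h import *
s,c,P,T=wrist("w1"); print(s["position"],s["joint_positions"].round(2),c["T_tool_cam"].round(3),c["intrinsics"],c["k1"])
m=yellow(c["img"]); Q=P[m>0]
near=np.hypot(Q[:,0]-.386,Q[:,1]-.205)<.035; Q=Q[near]
H=Q[abs(Q[:,2]-.017)<.004];K=Q[Q[:,2]>.034]
print(circ(H[:,:2]),len(H),circ(K[:,:2]),len(K))
E
```

```text
[0.3941425  0.18907535 0.19530666] [-0.08  0.11 -0.54  2.13  0.07  0.92 -2.22] [[ 0.    -0.306  0.952 -0.143]
 [ 1.    -0.    -0.    -0.001]
 [ 0.     0.952  0.306 -0.079]
 [ 0.     0.     0.     1.   ]] [[355.34543144   0.         318.21154438]
 [  0.         355.34543144 194.41478403]
 [  0.           0.           1.        ]] -0.008069724328633975
[387.26168871 211.27188206  18.37115549] 809 [386.45467162 211.40262485   7.83395674] 242
```

Call:
{"name": "servo_tool", "arguments": {"increments": [{"tx": 0, "ty": -10, "tz": 6, "rx": -0.149, "ry": 0, "rz": 0}, {"tx": 0, "ty": -10, "tz": 6, "rx": -0.298, "ry": 0, "rz": 0}, {"tx": 0, "ty": -10, "tz": 6, "rx": -0.447, "ry": 0, "rz": 0}, {"tx": 0, "ty": -10, "tz": 6, "rx": -0.596, "ry": 0, "rz": 0}, {"tx": 0, "ty": -10, "tz": 6, "rx": -0.745, "ry": 0, "rz": 0}, {"tx": 0, "ty": -10, "tz": 6, "rx": -0.894, "ry": 0, "rz": 0}, {"tx": 0, "ty": -10, "tz": 6, "rx": -1.043, "ry": 0, "rz": 0}, {"tx": 0, "ty": -10, "tz": 6, "rx": -1.192, "ry": 0, "rz": 0}]}}

```text
time: 2.95
position: [0.3922, 0.1936, 0.1963]
orientation: [[0.0, 0.931, -0.366], [-0.0, -0.366, -0.931], [-1.0, 0.0, 0.0]]
wrist_force: [0.3, -0.8, -0.8]
width: 0.0855
```

Call:
{"name": "servo_tool", "arguments": {"increments": [{"tx": 0, "ty": 0, "tz": 0, "rx": -0.149, "ry": 0, "rz": 0}, {"tx": 0, "ty": 0, "tz": 0, "rx": -0.298, "ry": 0, "rz": 0}, {"tx": 0, "ty": 0, "tz": 0, "rx": -0.379, "ry": 0, "rz": 0}, {"tx": 0, "ty": 0, "tz": 0, "rx": -0.379, "ry": 0, "rz": 0}, {"tx": 0, "ty": 0, "tz": 0, "rx": -0.379, "ry": 0, "rz": 0}]}}

```text
time: 3.45
position: [0.392, 0.194, 0.1963]
orientation: [[0.0, 1.0, -0.004], [-0.0, -0.004, -1.0], [-1.0, 0.0, 0.0]]
wrist_force: [0.4, -1.4, -0.5]
width: 0.0858
```

```bash
cat >> h.py <<'E'
def plug(P,img,xy,head,top):
    Q=P[yellow(img)>0]; Q=Q[np.hypot(*(Q[:,:2]-xy).T)<.06]
    K=Q[abs(Q[:,2]-top)<.004];H=Q[abs(Q[:,2]-head)<.004]
    print("head",circ(H[:,:2]).round(1),len(H),"knobtop",circ(K[:,:2]).round(1),len(K),"z",np.median(K[:,2]))
E
python3 - <<'E'
from h import *
s,c,P,T=wrist("w2"); print(s["position"],s["orientation"].round(3),s["joint_positions"].round(2))
plug(P,c["img"],(.386,.207),.017,.039)
E
```

```text
[0.39195722 0.19400206 0.19632226] [[ 0.     1.    -0.004]
 [-0.    -0.004 -1.   ]
 [-1.     0.     0.   ]] [ 0.03  0.12 -0.68  2.12  0.1   0.93 -0.7 ]
head [386.8 211.7  18.7] 926 knobtop [386.9 211.6   8. ] 263 z 0.039418558426592976
```

View pics/w2.png

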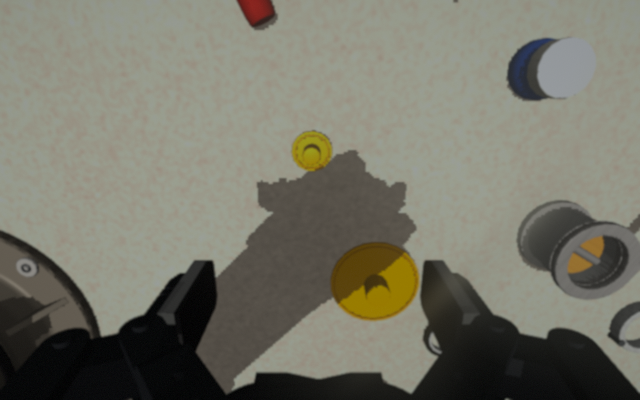

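Call:
{"name": "servo_tool", "arguments": {"increments": [{"tx": 45, "ty": -5, "tz": -17.5, "rx": 0, "ry": 0, "rz": 0}, {"tx": 90, "ty": -5, "tz": -17.5, "rx": 0, "ry": 0, "rz": 0}, {"tx": 130, "ty": -5, "tz": -17.5, "rx": 0, "ry": 0, "rz": 0}, {"tx": 160, "ty": -5, "tz": -17.5, "rx": 0, "ry": 0, "rz": 0}, {"tx": 177, "ty": -5, "tz": -17.5, "rx": 0, "ry": 0, "rz": 0}, {"tx": 177, "ty": -5, "tz": -17.5, "rx": 0, "ry": 0, "rz": 0}]}}

```text
time: 4.1
position: [0.3853, 0.2116, 0.0174]
orientation: [[-0.004, 1.0, -0.001], [-0.002, -0.001, -1.0], [-1.0, -0.004, 0.002]]
wrist_force: [0.1, -0.2, 0.3]
width: 0.0852
```

Call:
{"name": "servo_tool", "arguments": {"increments": [{"tx": 0, "ty": 0, "tz": 0, "rx": 0, "ry": 0, "rz": 0}, {"tx": 0, "ty": 0, "tz": 0, "rx": 0, "ry": 0, "rz": 0}, {"tx": 0, "ty": 0, "tz": 0, "rx": 0, "ry": 0, "rz": 0}, {"tx": 0, "ty": 0, "tz": 0, "rx": 0, "ry": 0, "rz": 0}, {"tx": 0, "ty": 0, "tz": 0, "rx": 0, "ry": 0, "rz": 0}, {"tx": 0, "ty": 0, "tz": 0, "rx": 0, "ry": 0, "rz": 0}, {"tx": 0, "ty": 0, "tz": 0, "rx": 0, "ry": 0, "rz": 0}, {"tx": 0, "ty": 0, "tz": 0, "rx": 0, "ry": 0, "rz": 0}], "fingers": -1, "newtons": 50}}

```text
time: 4.9
position: [0.387, 0.2123, 0.0199]
orientation: [[0.001, 1.0, -0.0], [0.0, -0.0, -1.0], [-1.0, 0.001, -0.0]]
wrist_force: [-1.6, -1.0, 12.9]
width: 0.0138
```

Call:
{"name": "servo_tool", "arguments": {"increments": [{"tx": -15, "ty": 0, "tz": 0, "rx": 0, "ry": 0, "rz": 0}, {"tx": -50, "ty": 0, "tz": 0, "rx": 0, "ry": 0, "rz": 0}, {"tx": -95, "ty": 0, "tz": 0, "rx": 0, "ry": 0, "rz": 0}, {"tx": -145, "ty": 0, "tz": 0, "rx": 0, "ry": 0, "rz": 0}, {"tx": -190, "ty": 0, "tz": 0, "rx": 0, "ry": 0, "rz": 0}, {"tx": -215, "ty": 0, "tz": 0, "rx": 0, "ry": 0, "rz": 0}, {"tx": -215, "ty": 0, "tz": 0, "rx": 0, "ry": 0, "rz": 0}]}}

```text
time: 5.6
position: [0.388, 0.2129, 0.2379]
orientation: [[0.006, 1.0, -0.001], [0.002, -0.001, -1.0], [-1.0, 0.006, -0.002]]
wrist_force: [0.2, -0.2, -0.9]
width: 0.0139
```

```bash
python3 - <<'E'
from h import *
s,c,P,T=wrist("w3"); print(s["position"],s["width"],s["wrist_force"])
R=s["orientation"]; L=(P-s["position"])@R   # tool coords
m=yellow(c["img"])>0; m[330:]=m[330:]
Q=L[m]; Q=Q[(np.linalg.norm(Q,axis=1)<.1)]; print(len(Q),np.percentile(Q,[2,50,98],axis=0)*1000)
E
```

```text
[0.38804871 0.21288474 0.23785725] 0.013896393014927413 [ 0.15942715 -0.23995173 -0.91044672]
1360 [[-20.77983503 -13.40073807 -17.26474931]
 [-18.46698395   0.60346442  -5.91141869]
 [  3.59756036  17.49166444   5.66010346]]
```

View pics/w3.png

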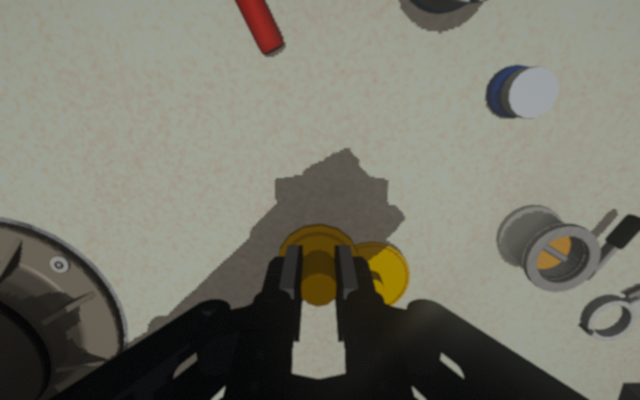

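Call:
{"name": "servo_tool", "arguments": {"increments": [{"tx": 0, "ty": 114, "tz": -177, "rx": 0, "ry": 0, "rz": 0}, {"tx": 0, "ty": 114, "tz": -177, "rx": 0, "ry": 0, "rz": 0}, {"tx": 0, "ty": 114, "tz": -177, "rx": 0, "ry": 0, "rz": 0}, {"tx": 0, "ty": 114, "tz": -177, "rx": 0, "ry": 0, "rz": 0}, {"tx": 0, "ty": 114, "tz": -177, "rx": 0, "ry": 0, "rz": 0}, {"tx": 0, "ty": 114, "tz": -177, "rx": 0, "ry": 0, "rz": 0}, {"tx": 0, "ty": 114, "tz": -177, "rx": 0, "ry": 0, "rz": 0}, {"tx": 0, "ty": 114, "tz": -177, "rx": 0, "ry": 0, "rz": 0}]}}

```text
time: 6.45
position: [0.5002, 0.3878, 0.2341]
orientation: [[-0.0, 1.0, -0.001], [-0.001, -0.001, -1.0], [-1.0, -0.0, 0.001]]
wrist_force: [0.5, -1.1, -0.2]
width: 0.014
```

```bash
cat >> h.py <<'E'
def mouth(P,xy,z,w):
    """flange ring: circle centre refined on depth points at face height"""
    Q=P[np.abs(P[...,2]-z)<.005]; 
    Q=Q[np.hypot(*(Q[:,:2]-xy).T)<w/2+.02]
    print("flange",circ(Q[:,:2]).round(1),len(Q),"z",np.median(Q[:,2]),"ext",(np.percentile(Q[:,:2],[1,99],axis=0)*1000).round(1).tolist())
    from scipy.optimize import least_squares
    # inner+outer edge: points by angle about the centre
    c=circ(Q[:,:2])[:2]/1000; d=Q[:,:2]-c; a=np.degrees(np.arctan2(d[:,1],d[:,0]))//20; r=np.hypot(*d.T)*1000
    for k in np.unique(a): print(int(k*20),r[a==k].min().round(1),r[a==k].max().round(1),end=" | ")
    print()
def held(s,P,img):
    L=(P-s["position"])@s["orientation"]; Q=L[yellow(img)>0]; Q=Q[(abs(Q[:,1])<.06)&(abs(Q[:,2])<.06)&(Q[:,0]<.03)]
    K=Q[Q[:,0]<Q[:,0].min()+.005]; print("held knob top (tool mm)",(np.median(K,0)*1000).round(1),circ(K[:,1:]).round(1),len(K))
E
python3 - <<'E'
from h import *
s,c,P,T=wrist("w4"); print(s["position"],s["orientation"].round(3).tolist())
mouth(P,(.502,.39),.13,.04); held(s,P,c["img"])
E
```

```text
[0.50019751 0.38783914 0.23408871] [[-0.0, 1.0, -0.001], [-0.001, -0.001, -1.0], [-1.0, -0.0, 0.001]]
flange [504.5 394.3  20. ] 1377 z 0.13021832708665765 ext [[486.0, 375.7], [523.2, 413.4]]
-180 12.9 19.5 | -160 12.9 19.9 | -140 12.8 19.4 | -120 12.7 19.8 | -100 12.8 19.6 | -80 12.8 19.4 | -60 12.7 19.6 | -40 12.9 19.8 | -20 13.0 19.9 | 0 12.8 19.9 | 20 12.9 19.8 | 40 12.9 19.9 | 60 12.3 19.5 | 80 12.6 19.6 | 100 12.8 19.6 | 120 13.1 19.6 | 140 12.7 19.7 | 160 12.9 19.6 | 
held knob top (tool mm) [-19.4   0.6  -0.8] [0.6 0.9 6.3] 694
```

View pics/w4.png

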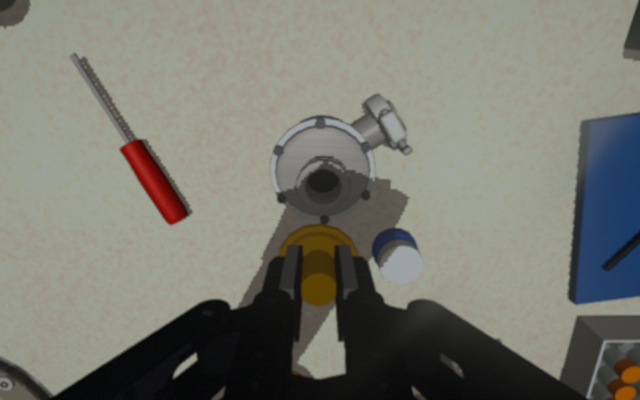

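Call:
{"name": "servo_tool", "arguments": {"increments": [{"tx": 30, "ty": 3.7, "tz": -7, "rx": 0, "ry": 0, "rz": 0}, {"tx": 60, "ty": 3.7, "tz": -7, "rx": 0, "ry": 0, "rz": 0}, {"tx": 69, "ty": 3.7, "tz": -7, "rx": 0, "ry": 0, "rz": 0}, {"tx": 69, "ty": 3.7, "tz": -7, "rx": 0, "ry": 0, "rz": 0}, {"tx": 69, "ty": 3.7, "tz": -7, "rx": 0, "ry": 0, "rz": 0}, {"tx": 69, "ty": 3.7, "tz": -7, "rx": 0, "ry": 0, "rz": 0}]}}

```text
time: 7.1
position: [0.5049, 0.3965, 0.167]
orientation: [[0.002, 1.0, -0.0], [0.001, -0.0, -1.0], [-1.0, 0.002, -0.001]]
wrist_force: [0.5, -0.3, 0.1]
width: 0.0138
```

Call:
{"name": "servo_tool", "arguments": {"increments": [{"tx": 6, "ty": -1, "tz": 1.7, "rx": 0, "ry": 0, "rz": 0}, {"tx": 6, "ty": -1, "tz": 1.7, "rx": 0, "ry": 0, "rz": 0}, {"tx": 6, "ty": -1, "tz": 1.7, "rx": 0, "ry": 0, "rz": 0}, {"tx": 6, "ty": -1, "tz": 1.7, "rx": 0, "ry": 0, "rz": 0}]}}

```text
time: 7.5
position: [0.5034, 0.3945, 0.1595]
orientation: [[0.0, 1.0, -0.0], [0.0, -0.0, -1.0], [-1.0, 0.0, -0.0]]
wrist_force: [-0.6, 0.1, 0.1]
width: 0.0141
```

Call:
{"name": "servo_tool", "arguments": {"increments": [{"tx": 0, "ty": 0, "tz": 0, "rx": 0, "ry": 0, "rz": 0}, {"tx": 0, "ty": 0, "tz": 0, "rx": 0, "ry": 0, "rz": 0}]}}

```text
time: 7.7
position: [0.5034, 0.3945, 0.1594]
orientation: [[0.0, 1.0, -0.0], [0.0, -0.0, -1.0], [-1.0, 0.0, -0.0]]
wrist_force: [0.8, -0.3, -0.1]
width: 0.0141
```

Good. Now insert: down 24 mm.

Call:
{"name": "servo_tool", "arguments": {"increments": [{"tx": 6, "ty": 0.5, "tz": 0, "rx": 0, "ry": 0, "rz": 0}, {"tx": 11, "ty": 0.5, "tz": 0, "rx": 0, "ry": 0, "rz": 0}, {"tx": 16, "ty": 0.5, "tz": 0, "rx": 0, "ry": 0, "rz": 0}, {"tx": 20, "ty": 0.5, "tz": 0, "rx": 0, "ry": 0, "rz": 0}, {"tx": 23, "ty": 0.5, "tz": 0, "rx": 0, "ry": 0, "rz": 0}, {"tx": 23, "ty": 0.5, "tz": 0, "rx": 0, "ry": 0, "rz": 0}, {"tx": 23, "ty": 0.5, "tz": 0, "rx": 0, "ry": 0, "rz": 0}]}}

```text
time: 8.4
position: [0.5036, 0.3944, 0.1371]
orientation: [[0.0, 1.0, -0.0], [-0.0, -0.0, -1.0], [-1.0, 0.0, 0.0]]
wrist_force: [-5.5, -5.2, 13.1]
width: 0.0142
```

Call:
{"name": "servo_tool", "arguments": {"increments": [{"tx": 2, "ty": -0.3, "tz": 0.3, "rx": 0, "ry": 0, "rz": 0}, {"tx": 2, "ty": -0.3, "tz": 0.3, "rx": 0, "ry": 0, "rz": 0}, {"tx": 2, "ty": -0.3, "tz": 0.3, "rx": 0, "ry": 0, "rz": 0}]}}

```text
time: 8.7
position: [0.5037, 0.3944, 0.1369]
orientation: [[0.002, 1.0, -0.0], [-0.0, -0.0, -1.0], [-1.0, 0.002, 0.0]]
wrist_force: [-11.3, -11.4, 38.2]
width: 0.0142
```

Call:
{"name": "servo_tool", "arguments": {"increments": [{"tx": -2.5, "ty": 0, "tz": 0, "rx": 0, "ry": 0, "rz": 0}, {"tx": -2.5, "ty": 0, "tz": 0, "rx": 0, "ry": 0, "rz": 0}]}}

```text
time: 8.9
position: [0.5037, 0.3943, 0.1372]
orientation: [[0.001, 1.0, -0.0], [0.0, -0.0, -1.0], [-1.0, 0.001, -0.0]]
wrist_force: [0.1, -0.0, 5.6]
width: 0.014
```

Call:
{"name": "servo_tool", "arguments": {"increments": [{"tx": 0, "ty": 0, "tz": 0, "rx": 0, "ry": 0, "rz": 0}, {"tx": 0, "ty": 0, "tz": 0, "rx": 0, "ry": 0, "rz": 0}, {"tx": 0, "ty": 0, "tz": 0, "rx": 0, "ry": 0, "rz": 0}, {"tx": 0, "ty": 0, "tz": 0, "rx": 0, "ry": 0, "rz": 0}, {"tx": -20, "ty": 0, "tz": 0, "rx": 0, "ry": 0, "rz": 0}, {"tx": -60, "ty": 0, "tz": 0, "rx": 0, "ry": 0, "rz": 0}, {"tx": -100, "ty": 0, "tz": 0, "rx": 0, "ry": 0, "rz": 0}, {"tx": -100, "ty": 0, "tz": 0, "rx": 0, "ry": 0, "rz": 0}], "fingers": 1}}

```text
time: 9.7
position: [0.5048, 0.3961, 0.2422]
orientation: [[0.006, 1.0, -0.0], [0.005, -0.0, -1.0], [-1.0, 0.006, -0.005]]
wrist_force: [-0.4, -0.1, 0.0]
width: 0.0856
```

```bash
python3 - <<'E'
from h import *
s,c,P,T=wrist("w5"); print(s["position"],s["joint_positions"].round(2))
plug(P,c["img"],(.5045,.3943),.134,.156)
Q=P[yellow(c["img"])>0]; H=Q[(Q[:,2]<.142)&(Q[:,2]>.12)]; A=np.c_[H[:,:2]-[.5045,.394],np.ones(len(H))]; print("plane (slopes,z)",np.linalg.lstsq(A,H[:,2],rcond=None)[0])
E
```

```text
[0.50482498 0.3961153  0.24221147] [-0.23  0.45 -0.72  1.64  0.32  1.16 -1.03]
head [501.9 398.4  15.3] 403 knobtop [503.9 395.2   5.6] 110 z 0.15656068944128865
plane (slopes,z) [0.00467006 0.01203925 0.13443458]
```

Call:
{"name": "servo_tool", "arguments": {"increments": [{"tx": 0, "ty": -35, "tz": 340, "rx": 0, "ry": 0, "rz": 0}, {"tx": 0, "ty": -35, "tz": 340, "rx": 0, "ry": 0, "rz": 0}, {"tx": 0, "ty": -35, "tz": 340, "rx": 0, "ry": 0, "rz": 0}, {"tx": 0, "ty": -35, "tz": 340, "rx": 0, "ry": 0, "rz": 0}, {"tx": 0, "ty": -35, "tz": 340, "rx": 0, "ry": 0, "rz": 0}, {"tx": 0, "ty": -35, "tz": 340, "rx": 0, "ry": 0, "rz": 0}, {"tx": 0, "ty": -35, "tz": 340, "rx": 0, "ry": 0, "rz": 0}, {"tx": 0, "ty": -35, "tz": 340, "rx": 0, "ry": 0, "rz": 0}]}}

```text
time: 10.55
position: [0.4674, 0.0482, 0.2358]
orientation: [[-0.002, 1.0, -0.007], [-0.002, -0.007, -1.0], [-1.0, -0.002, 0.002]]
wrist_force: [-0.2, 0.7, -1.0]
width: 0.0856
```

Call:
{"name": "servo_tool", "arguments": {"increments": [{"tx": 80, "ty": -17, "tz": 145, "rx": 0, "ry": 0, "rz": 0}, {"tx": 80, "ty": -17, "tz": 145, "rx": 0, "ry": 0, "rz": 0}, {"tx": 80, "ty": -17, "tz": 145, "rx": 0, "ry": 0, "rz": 0}, {"tx": 80, "ty": -17, "tz": 145, "rx": 0, "ry": 0, "rz": 0}, {"tx": 80, "ty": -17, "tz": 145, "rx": 0, "ry": 0, "rz": 0}, {"tx": 80, "ty": -17, "tz": 145, "rx": 0, "ry": 0, "rz": 0}, {"tx": 80, "ty": -17, "tz": 145, "rx": 0, "ry": 0, "rz": 0}]}}

```text
time: 11.25
position: [0.4521, -0.0895, 0.1572]
orientation: [[0.001, 1.0, 0.002], [0.0, 0.002, -1.0], [-1.0, 0.001, -0.0]]
wrist_force: [0.2, -0.0, -0.8]
width: 0.0855
```

```bash
python3 - <<'E'
from h import *
s,c,P,T=wrist("w6"); print(s["position"],s["orientation"].round(3).tolist(),s["joint_positions"].round(2))
plug(P,c["img"],(.4535,-.089),.018,.040)
E
```

```text
[ 0.45208107 -0.08948791  0.1572361 ] [[0.001, 1.0, 0.002], [0.0, 0.002, -1.0], [-1.0, 0.001, -0.0]] [ 0.55  0.21 -0.54  2.12  0.14  0.85 -0.08]
head [454.9 -88.4  25.8] 2248 knobtop [455.1 -88.6   8.8] 372 z 0.040363496857392295
```

Call:
{"name": "servo_tool", "arguments": {"increments": [{"tx": 45, "ty": 3, "tz": -1, "rx": 0, "ry": 0, "rz": 0}, {"tx": 90, "ty": 3, "tz": -1, "rx": 0, "ry": 0, "rz": 0}, {"tx": 120, "ty": 3, "tz": -1, "rx": 0, "ry": 0, "rz": 0}, {"tx": 136, "ty": 3, "tz": -1, "rx": 0, "ry": 0, "rz": 0}, {"tx": 136, "ty": 3, "tz": -1, "rx": 0, "ry": 0, "rz": 0}, {"tx": 136, "ty": 3, "tz": -1, "rx": 0, "ry": 0, "rz": 0}, {"tx": 136, "ty": 3, "tz": -1, "rx": 0, "ry": 0, "rz": 0}]}}

```text
time: 12.0
position: [0.4555, -0.0897, 0.022]
orientation: [[0.002, 1.0, 0.0], [-0.0, 0.0, -1.0], [-1.0, 0.002, 0.0]]
wrist_force: [0.5, -0.5, 1.0]
width: 0.0855
```

Call:
{"name": "servo_tool", "arguments": {"increments": [{"tx": 0, "ty": 0, "tz": 0, "rx": 0, "ry": 0, "rz": 0}, {"tx": 0, "ty": 0, "tz": 0, "rx": 0, "ry": 0, "rz": 0}, {"tx": 0, "ty": 0, "tz": 0, "rx": 0, "ry": 0, "rz": 0}, {"tx": 0, "ty": 0, "tz": 0, "rx": 0, "ry": 0, "rz": 0}, {"tx": 0, "ty": 0, "tz": 0, "rx": 0, "ry": 0, "rz": 0}, {"tx": 0, "ty": 0, "tz": 0, "rx": 0, "ry": 0, "rz": 0}], "fingers": -1, "newtons": 50}}

```text
time: 12.6
position: [0.4546, -0.0899, 0.021]
orientation: [[0.0, 1.0, -0.0], [-0.0, -0.0, -1.0], [-1.0, 0.0, 0.0]]
wrist_force: [-1.9, -0.5, 6.1]
width: 0.016
```

Call:
{"name": "servo_tool", "arguments": {"increments": [{"tx": -20, "ty": 0, "tz": 0, "rx": 0, "ry": 0, "rz": 0}, {"tx": -65, "ty": 0, "tz": 0, "rx": 0, "ry": 0, "rz": 0}, {"tx": -115, "ty": 0, "tz": 0, "rx": 0, "ry": 0, "rz": 0}, {"tx": -193, "ty": 198, "tz": 68, "rx": 0, "ry": 0, "rz": 0}, {"tx": -193, "ty": 198, "tz": 68, "rx": 0, "ry": 0, "rz": 0}, {"tx": -193, "ty": 198, "tz": 68, "rx": 0, "ry": 0, "rz": 0}, {"tx": -193, "ty": 198, "tz": 68, "rx": 0, "ry": 0, "rz": 0}, {"tx": -193, "ty": 198, "tz": 68, "rx": 0, "ry": 0, "rz": 0}]}}

```text
time: 13.4
position: [0.6556, -0.1594, 0.2149]
orientation: [[0.002, 1.0, -0.001], [0.0, -0.001, -1.0], [-1.0, 0.002, -0.0]]
wrist_force: [-0.3, -0.3, -0.7]
width: 0.0162
```

Call:
{"name": "servo_tool", "arguments": {"increments": [{"tx": 0, "ty": 0, "tz": 0, "rx": 0, "ry": 0, "rz": 0}, {"tx": 0, "ty": 0, "tz": 0, "rx": 0, "ry": 0, "rz": 0}, {"tx": 0, "ty": 0, "tz": 0, "rx": 0, "ry": 0, "rz": 0}]}}

```text
time: 13.7
position: [0.6515, -0.1575, 0.2132]
orientation: [[-0.001, 1.0, 0.0], [0.0, 0.0, -1.0], [-1.0, -0.001, -0.0]]
wrist_force: [-0.6, -0.1, -1.4]
width: 0.0164
```

```bash
python3 - <<'E'
from h import *
s,c,P,T=wrist("w7"); print(s["position"],s["orientation"].round(3).tolist())
mouth(P,(.652,-.159),.103,.055); held(s,P,c["img"])
E
```

```text
[ 0.65147479 -0.15747648  0.21321028] [[-0.001, 1.0, 0.0], [0.0, 0.0, -1.0], [-1.0, -0.001, -0.0]]
flange [ 654.3 -157.7   27.4] 1356 z 0.10319511891869554 ext [[628.1, -171.6], [680.5, -131.1]]
-180 20.1 27.1 | -160 20.2 27.1 | -60 20.6 20.7 | -40 20.2 27.3 | -20 20.3 27.3 | 0 20.3 27.3 | 20 20.4 27.3 | 40 20.2 27.2 | 60 20.2 27.1 | 80 20.2 27.2 | 100 19.9 27.3 | 120 20.1 27.2 | 140 20.2 27.3 | 160 20.1 27.1 | 
held knob top (tool mm) [-19.4   0.6  -2.2] [ 0.6 -1.5  9.4] 1255
```

Call:
{"name": "servo_tool", "arguments": {"increments": [{"tx": 40, "ty": 2.2, "tz": 1.7, "rx": 0, "ry": 0, "rz": 0}, {"tx": 70, "ty": 2.2, "tz": 1.7, "rx": 0, "ry": 0, "rz": 0}, {"tx": 78, "ty": 2.2, "tz": 1.7, "rx": 0, "ry": 0, "rz": 0}, {"tx": 78, "ty": 2.2, "tz": 1.7, "rx": 0, "ry": 0, "rz": 0}, {"tx": 78, "ty": 2.2, "tz": 1.7, "rx": 0, "ry": 0, "rz": 0}, {"tx": 78, "ty": 2.2, "tz": 1.7, "rx": 0, "ry": 0, "rz": 0}, {"tx": 78, "ty": 2.2, "tz": 1.7, "rx": 0, "ry": 0, "rz": 0}]}}

```text
time: 14.45
position: [0.6553, -0.1596, 0.1372]
orientation: [[0.002, 1.0, -0.0], [-0.0, -0.0, -1.0], [-1.0, 0.002, 0.0]]
wrist_force: [0.0, -0.3, 0.1]
width: 0.0161
```

Call:
{"name": "servo_tool", "arguments": {"increments": [{"tx": 3, "ty": -1.6, "tz": -0.4, "rx": 0, "ry": 0, "rz": 0}, {"tx": 3, "ty": -1.6, "tz": -0.4, "rx": 0, "ry": 0, "rz": 0}, {"tx": 3, "ty": -1.6, "tz": -0.4, "rx": 0, "ry": 0, "rz": 0}, {"tx": 9, "ty": -1.6, "tz": -0.4, "rx": 0, "ry": 0, "rz": 0}, {"tx": 15, "ty": -1.6, "tz": -0.4, "rx": 0, "ry": 0, "rz": 0}, {"tx": 20, "ty": -1.6, "tz": -0.4, "rx": 0, "ry": 0, "rz": 0}, {"tx": 24, "ty": -1.6, "tz": -0.4, "rx": 0, "ry": 0, "rz": 0}, {"tx": 27, "ty": -1.6, "tz": -0.4, "rx": 0, "ry": 0, "rz": 0}]}}

```text
time: 15.25
position: [0.6529, -0.1591, 0.1097]
orientation: [[-0.001, 1.0, -0.0], [-0.0, -0.0, -1.0], [-1.0, -0.001, 0.0]]
wrist_force: [-23.0, 2.0, 52.6]
width: 0.0164
```

Call:
{"name": "servo_tool", "arguments": {"increments": [{"tx": 1, "ty": 0, "tz": 0, "rx": 0, "ry": 0, "rz": 0}, {"tx": 1.5, "ty": 0, "tz": 0, "rx": 0, "ry": 0, "rz": 0}, {"tx": 1.5, "ty": 0, "tz": 0, "rx": 0, "ry": 0, "rz": 0}]}}

```text
time: 15.55
position: [0.6529, -0.1591, 0.1098]
orientation: [[0.0, 1.0, -0.0], [-0.001, -0.0, -1.0], [-1.0, 0.0, 0.001]]
wrist_force: [-19.5, 2.7, 37.8]
width: 0.0161
```

Call:
{"name": "servo_tool", "arguments": {"increments": [{"tx": -2.5, "ty": 0.5, "tz": 0, "rx": 0, "ry": 0, "rz": 0}, {"tx": -2.5, "ty": 0.5, "tz": 0, "rx": 0, "ry": 0, "rz": 0}]}}

```text
time: 15.75
position: [0.6539, -0.1592, 0.1102]
orientation: [[0.001, 1.0, -0.0], [-0.0, -0.0, -1.0], [-1.0, 0.001, 0.0]]
wrist_force: [-0.1, -0.2, 5.8]
width: 0.0162
```

Call:
{"name": "servo_tool", "arguments": {"increments": [{"tx": 0, "ty": 0, "tz": 0, "rx": 0, "ry": 0, "rz": 0}, {"tx": 0, "ty": 0, "tz": 0, "rx": 0, "ry": 0, "rz": 0}, {"tx": 0, "ty": 0, "tz": 0, "rx": 0, "ry": 0, "rz": 0}, {"tx": 0, "ty": 0, "tz": 0, "rx": 0, "ry": 0, "rz": 0}, {"tx": -20, "ty": 0, "tz": 0, "rx": 0, "ry": 0, "rz": 0}, {"tx": -60, "ty": 0, "tz": 0, "rx": 0, "ry": 0, "rz": 0}, {"tx": -100, "ty": 0, "tz": 0, "rx": 0, "ry": 0, "rz": 0}, {"tx": -100, "ty": 0, "tz": 0, "rx": 0, "ry": 0, "rz": 0}], "fingers": 1}}

```text
time: 16.55
position: [0.6561, -0.1592, 0.2155]
orientation: [[0.008, 1.0, -0.0], [-0.001, -0.0, -1.0], [-1.0, 0.008, 0.001]]
wrist_force: [0.8, 0.6, 0.7]
width: 0.0855
```

```bash
cat >> h.py <<'E'
def flat(P,img,xy,zhead):
    Q=P[yellow(img)>0]; H=Q[(abs(Q[:,2]-zhead)<.01)&(np.hypot(*(Q[:,:2]-xy).T)<.06)]
    A=np.c_[H[:,:2]-xy,np.ones(len(H))]; print("plane (slopes,z)",np.linalg.lstsq(A,H[:,2],rcond=None)[0].round(4),"want z",zhead)
E
python3 - <<'E'
from h import *
s,c,P,T=wrist("w8"); print(s["position"],s["orientation"].round(3).tolist())
plug(P,c["img"],(.6543,-.1577),.107,.129); flat(P,c["img"],(.6543,-.1577),.107)
E
```

```text
[ 0.65610443 -0.15921419  0.21552522] [[0.008, 1.0, -0.0], [-0.001, -0.0, -1.0], [-1.0, 0.008, 0.001]]
head [ 653.6 -157.    26. ] 2873 knobtop [ 654.6 -157.6    9.1] 490 z 0.1293814492013643
plane (slopes,z) [ 0.0042 -0.0017  0.1076] want z 0.107
```

Call:
{"name": "servo_tool", "arguments": {"increments": [{"tx": 58, "ty": -274, "tz": 82, "rx": 0, "ry": 0, "rz": 0}, {"tx": 58, "ty": -274, "tz": 82, "rx": 0, "ry": 0, "rz": 0}, {"tx": 58, "ty": -274, "tz": 82, "rx": 0, "ry": 0, "rz": 0}, {"tx": 58, "ty": -274, "tz": 82, "rx": 0, "ry": 0, "rz": 0}, {"tx": 58, "ty": -274, "tz": 82, "rx": 0, "ry": 0, "rz": 0}, {"tx": 58, "ty": -274, "tz": 82, "rx": 0, "ry": 0, "rz": 0}, {"tx": 58, "ty": -274, "tz": 82, "rx": 0, "ry": 0, "rz": 0}, {"tx": 58, "ty": -274, "tz": 82, "rx": 0, "ry": 0, "rz": 0}]}}

```text
time: 17.4
position: [0.3786, -0.2415, 0.1513]
orientation: [[-0.001, 1.0, -0.002], [0.0, -0.002, -1.0], [-1.0, -0.001, -0.0]]
wrist_force: [0.1, 0.4, 0.4]
width: 0.0852
```

```bash
python3 - <<'E'
from h import *
s,c,P,T=wrist("w9"); print(s["position"],s["orientation"].round(3).tolist(),s["joint_positions"].round(2))
plug(P,c["img"],(.380,-.242),.019,.041)
E
```

```text
[ 0.37855376 -0.24145281  0.15128305] [[-0.001, 1.0, -0.002], [0.0, -0.002, -1.0], [-1.0, -0.001, -0.0]] [ 0.87  0.19 -0.48  2.15  0.12  0.83  0.31]
head [ 380.8 -241.4   35.9] 4885 knobtop [ 380.4 -241.9    9.9] 483 z 0.04139092920439724
```

Call:
{"name": "servo_tool", "arguments": {"increments": [{"tx": 45, "ty": 2, "tz": 0, "rx": 0, "ry": 0, "rz": 0}, {"tx": 90, "ty": 2, "tz": 0, "rx": 0, "ry": 0, "rz": 0}, {"tx": 115, "ty": 2, "tz": 0, "rx": 0, "ry": 0, "rz": 0}, {"tx": 129, "ty": 2, "tz": 0, "rx": 0, "ry": 0, "rz": 0}, {"tx": 129, "ty": 2, "tz": 0, "rx": 0, "ry": 0, "rz": 0}, {"tx": 129, "ty": 2, "tz": 0, "rx": 0, "ry": 0, "rz": 0}, {"tx": 129, "ty": 2, "tz": 0, "rx": 0, "ry": 0, "rz": 0}]}}

```text
time: 18.15
position: [0.3826, -0.2412, 0.0236]
orientation: [[0.001, 1.0, 0.0], [-0.001, 0.0, -1.0], [-1.0, 0.001, 0.001]]
wrist_force: [-0.0, -0.5, 0.3]
width: 0.0855
```

Call:
{"name": "servo_tool", "arguments": {"increments": [{"tx": 2, "ty": -1.5, "tz": 0, "rx": 0, "ry": 0, "rz": 0}, {"tx": 2, "ty": -1.5, "tz": 0, "rx": 0, "ry": 0, "rz": 0}, {"tx": 2, "ty": -1.5, "tz": 0, "rx": 0, "ry": 0, "rz": 0}, {"tx": 2, "ty": -1.5, "tz": 0, "rx": 0, "ry": 0, "rz": 0}, {"tx": 2, "ty": -1.5, "tz": 0, "rx": 0, "ry": 0, "rz": 0}, {"tx": 2, "ty": -1.5, "tz": 0, "rx": 0, "ry": 0, "rz": 0}], "fingers": -1}}

```text
time: 18.75
position: [0.3802, -0.2413, 0.021]
orientation: [[0.0, 1.0, -0.0], [-0.0, -0.0, -1.0], [-1.0, 0.0, 0.0]]
wrist_force: [-1.8, 0.7, 5.7]
width: 0.0181
```

Call:
{"name": "servo_tool", "arguments": {"increments": [{"tx": -20, "ty": 0, "tz": 0, "rx": 0, "ry": 0, "rz": 0}, {"tx": -65, "ty": 0, "tz": 0, "rx": 0, "ry": 0, "rz": 0}, {"tx": -115, "ty": 0, "tz": 0, "rx": 0, "ry": 0, "rz": 0}, {"tx": -165, "ty": 255, "tz": -363, "rx": 0, "ry": 0, "rz": 0}, {"tx": -165, "ty": 255, "tz": -363, "rx": 0, "ry": 0, "rz": 0}, {"tx": -165, "ty": 255, "tz": -363, "rx": 0, "ry": 0, "rz": 0}, {"tx": -165, "ty": 255, "tz": -363, "rx": 0, "ry": 0, "rz": 0}, {"tx": -165, "ty": 255, "tz": -363, "rx": 0, "ry": 0, "rz": 0}]}}

```text
time: 19.55
position: [0.5237, -0.0363, 0.1642]
orientation: [[0.0, 1.0, -0.001], [-0.0, -0.001, -1.0], [-1.0, 0.0, 0.0]]
wrist_force: [1.0, -0.7, -0.4]
width: 0.0179
```

Call:
{"name": "servo_tool", "arguments": {"increments": [{"tx": -20, "ty": 110, "tz": -160, "rx": 0, "ry": 0, "rz": 0}, {"tx": -20, "ty": 110, "tz": -160, "rx": 0, "ry": 0, "rz": 0}, {"tx": -20, "ty": 110, "tz": -160, "rx": 0, "ry": 0, "rz": 0}, {"tx": -20, "ty": 110, "tz": -160, "rx": 0, "ry": 0, "rz": 0}, {"tx": -20, "ty": 110, "tz": -160, "rx": 0, "ry": 0, "rz": 0}, {"tx": -20, "ty": 110, "tz": -160, "rx": 0, "ry": 0, "rz": 0}, {"tx": -20, "ty": 110, "tz": -160, "rx": 0, "ry": 0, "rz": 0}, {"tx": -20, "ty": 110, "tz": -160, "rx": 0, "ry": 0, "rz": 0}]}}

```text
time: 20.35
position: [0.6326, 0.1206, 0.1837]
orientation: [[-0.0, 1.0, -0.002], [-0.001, -0.002, -1.0], [-1.0, -0.0, 0.001]]
wrist_force: [0.4, -0.5, 0.3]
width: 0.0179
```

```bash
python3 - <<'E'
from h import *
s,c,P,T=wrist("w10"); print(s["position"],s["orientation"].round(3).tolist())
mouth(P,(.634,.122),.064,.075); held(s,P,c["img"])
E
```

```text
[0.63258128 0.12057364 0.18373138] [[-0.0, 1.0, -0.002], [-0.001, -0.002, -1.0], [-1.0, -0.0, 0.001]]
flange [636.8 121.4  37.5] 2300 z 0.06434402862987734 ext [[600.8, 111.9], [672.5, 158.0]]
-180 26.0 37.4 | -40 35.5 36.3 | -20 25.5 37.4 | 0 25.7 37.2 | 20 25.7 37.4 | 40 25.8 37.1 | 60 26.0 37.3 | 80 26.2 37.3 | 100 25.7 37.4 | 120 25.8 37.3 | 140 25.9 37.4 | 160 25.8 37.2 | 
held knob top (tool mm) [-20.3   0.6   0.1] [0.7 0.7 9.9] 1450
```

Call:
{"name": "servo_tool", "arguments": {"increments": [{"tx": 40, "ty": 3.6, "tz": -1.2, "rx": 0, "ry": 0, "rz": 0}, {"tx": 70, "ty": 3.6, "tz": -1.2, "rx": 0, "ry": 0, "rz": 0}, {"tx": 84, "ty": 3.6, "tz": -1.2, "rx": 0, "ry": 0, "rz": 0}, {"tx": 84, "ty": 3.6, "tz": -1.2, "rx": 0, "ry": 0, "rz": 0}, {"tx": 84, "ty": 3.6, "tz": -1.2, "rx": 0, "ry": 0, "rz": 0}, {"tx": 84, "ty": 3.6, "tz": -1.2, "rx": 0, "ry": 0, "rz": 0}, {"tx": 84, "ty": 3.6, "tz": -1.2, "rx": 0, "ry": 0, "rz": 0}]}}

```text
time: 21.1
position: [0.6372, 0.1234, 0.1012]
orientation: [[0.002, 1.0, -0.0], [0.0, -0.0, -1.0], [-1.0, 0.002, -0.0]]
wrist_force: [-0.7, 0.3, -0.4]
width: 0.0183
```

Call:
{"name": "servo_tool", "arguments": {"increments": [{"tx": 3, "ty": -1, "tz": 1.6, "rx": 0, "ry": 0, "rz": 0}, {"tx": 3, "ty": -1, "tz": 1.6, "rx": 0, "ry": 0, "rz": 0}, {"tx": 3, "ty": -1, "tz": 1.6, "rx": 0, "ry": 0, "rz": 0}, {"tx": 3, "ty": -1, "tz": 1.6, "rx": 0, "ry": 0, "rz": 0}]}}

```text
time: 21.5
position: [0.6355, 0.1217, 0.0969]
orientation: [[0.0, 1.0, -0.0], [0.0, -0.0, -1.0], [-1.0, 0.0, -0.0]]
wrist_force: [0.7, -0.2, -0.4]
width: 0.0178
```

Call:
{"name": "servo_tool", "arguments": {"increments": [{"tx": 6, "ty": 0, "tz": 0, "rx": 0, "ry": 0, "rz": 0}, {"tx": 12, "ty": 0, "tz": 0, "rx": 0, "ry": 0, "rz": 0}, {"tx": 18, "ty": 0, "tz": 0, "rx": 0, "ry": 0, "rz": 0}, {"tx": 22, "ty": 0, "tz": 0, "rx": 0, "ry": 0, "rz": 0}, {"tx": 25, "ty": 0, "tz": 0, "rx": 0, "ry": 0, "rz": 0}, {"tx": 27, "ty": 0, "tz": 0, "rx": 0, "ry": 0, "rz": 0}, {"tx": 27, "ty": 0, "tz": 0, "rx": 0, "ry": 0, "rz": 0}]}}

```text
time: 22.2
position: [0.6354, 0.1217, 0.0701]
orientation: [[-0.0, 1.0, -0.0], [-0.0, -0.0, -1.0], [-1.0, -0.0, 0.0]]
wrist_force: [-3.3, -0.5, 4.6]
width: 0.0182
```

Call:
{"name": "servo_tool", "arguments": {"increments": [{"tx": 1.5, "ty": 0.3, "tz": 0, "rx": 0, "ry": 0, "rz": 0}, {"tx": 2, "ty": 0.3, "tz": 0, "rx": 0, "ry": 0, "rz": 0}, {"tx": 2, "ty": 0.3, "tz": 0, "rx": 0, "ry": 0, "rz": 0}]}}

```text
time: 22.5
position: [0.6355, 0.1218, 0.0699]
orientation: [[0.0, 1.0, -0.0], [-0.001, -0.0, -1.0], [-1.0, 0.0, 0.001]]
wrist_force: [-17.8, -4.8, 34.3]
width: 0.0179
```

Call:
{"name": "servo_tool", "arguments": {"increments": [{"tx": -2, "ty": 0, "tz": 0, "rx": 0, "ry": 0, "rz": 0}, {"tx": -2, "ty": 0, "tz": 0, "rx": 0, "ry": 0, "rz": 0}]}}

```text
time: 22.7
position: [0.6361, 0.1218, 0.0703]
orientation: [[0.001, 1.0, -0.0], [0.0, -0.0, -1.0], [-1.0, 0.001, -0.0]]
wrist_force: [-0.1, 0.2, 0.5]
width: 0.0182
```

Call:
{"name": "servo_tool", "arguments": {"increments": [{"tx": 0, "ty": 0, "tz": 0, "rx": 0, "ry": 0, "rz": 0}, {"tx": 0, "ty": 0, "tz": 0, "rx": 0, "ry": 0, "rz": 0}, {"tx": 0, "ty": 0, "tz": 0, "rx": 0, "ry": 0, "rz": 0}, {"tx": 0, "ty": 0, "tz": 0, "rx": 0, "ry": 0, "rz": 0}, {"tx": -20, "ty": 0, "tz": 0, "rx": 0, "ry": 0, "rz": 0}, {"tx": -60, "ty": 0, "tz": 0, "rx": 0, "ry": 0, "rz": 0}, {"tx": -110, "ty": 0, "tz": 0, "rx": 0, "ry": 0, "rz": 0}, {"tx": -110, "ty": 0, "tz": 0, "rx": 0, "ry": 0, "rz": 0}], "fingers": 1}}

```text
time: 23.5
position: [0.6386, 0.123, 0.1864]
orientation: [[0.009, 1.0, -0.0], [0.002, -0.0, -1.0], [-1.0, 0.009, -0.002]]
wrist_force: [0.7, 0.6, -0.9]
width: 0.0859
```

```bash
python3 - <<'E'
from h import *
s,c,P,T=wrist("w11"); print(s["position"],s["orientation"].round(3).tolist())
plug(P,c["img"],(.6368,.1214),.068,.090); flat(P,c["img"],(.6368,.1214),.068)
E
```

```text
[0.63858314 0.12302952 0.18642912] [[0.009, 1.0, -0.0], [0.002, -0.0, -1.0], [-1.0, 0.009, -0.002]]
head [636.2 121.3  35.8] 5235 knobtop [636.9 121.1  10. ] 527 z 0.09045080568717057
plane (slopes,z) [0.0028 0.0019 0.0686] want z 0.068
```

Call:
{"name": "servo_tool", "arguments": {"increments": [{"tx": 30, "ty": -188, "tz": 49, "rx": 0, "ry": 0, "rz": 0}, {"tx": 30, "ty": -188, "tz": 49, "rx": 0, "ry": 0, "rz": 0}, {"tx": 30, "ty": -188, "tz": 49, "rx": 0, "ry": 0, "rz": 0}, {"tx": 30, "ty": -188, "tz": 49, "rx": 0, "ry": 0, "rz": 0}, {"tx": 30, "ty": -188, "tz": 49, "rx": 0, "ry": 0, "rz": 0}, {"tx": 30, "ty": -188, "tz": 49, "rx": 0, "ry": 0, "rz": 0}, {"tx": 30, "ty": -188, "tz": 49, "rx": 0, "ry": 0, "rz": 0}]}}

```text
time: 24.25
position: [0.4487, 0.073, 0.1499]
orientation: [[0.001, 1.0, -0.0], [0.001, -0.0, -1.0], [-1.0, 0.001, -0.001]]
wrist_force: [-0.3, -0.5, -0.4]
width: 0.0853
```

```bash
python3 - <<'E'
from h import *
s,c,P,T=wrist("w12"); print(s["position"],s["orientation"].round(3).tolist())
plug(P,c["img"],(.451,.074),.020,.042)
E
```

```text
[0.44874134 0.07301023 0.14990703] [[0.001, 1.0, -0.0], [0.001, -0.0, -1.0], [-1.0, 0.001, -0.001]]
head [450.3  75.1  45.8] 8267 knobtop [450.1  75.1  11.8] 713 z 0.04250004893111653
```

Call:
{"name": "servo_tool", "arguments": {"increments": [{"tx": 45, "ty": 1.5, "tz": -2, "rx": 0, "ry": 0, "rz": 0}, {"tx": 90, "ty": 1.5, "tz": -2, "rx": 0, "ry": 0, "rz": 0}, {"tx": 115, "ty": 1.5, "tz": -2, "rx": 0, "ry": 0, "rz": 0}, {"tx": 127, "ty": 1.5, "tz": -2, "rx": 0, "ry": 0, "rz": 0}, {"tx": 127, "ty": 1.5, "tz": -2, "rx": 0, "ry": 0, "rz": 0}, {"tx": 127, "ty": 1.5, "tz": -2, "rx": 0, "ry": 0, "rz": 0}, {"tx": 127, "ty": 1.5, "tz": -2, "rx": 0, "ry": 0, "rz": 0}]}}

```text
time: 25.0
position: [0.4504, 0.0749, 0.024]
orientation: [[0.002, 1.0, -0.0], [0.0, -0.0, -1.0], [-1.0, 0.002, -0.0]]
wrist_force: [-0.1, -0.3, -0.2]
width: 0.0856
```

Call:
{"name": "servo_tool", "arguments": {"increments": [{"tx": 1.5, "ty": 0, "tz": 0, "rx": 0, "ry": 0, "rz": 0}, {"tx": 1.5, "ty": 0, "tz": 0, "rx": 0, "ry": 0, "rz": 0}, {"tx": 1.5, "ty": 0, "tz": 0, "rx": 0, "ry": 0, "rz": 0}, {"tx": 1.5, "ty": 0, "tz": 0, "rx": 0, "ry": 0, "rz": 0}, {"tx": 1.5, "ty": 0, "tz": 0, "rx": 0, "ry": 0, "rz": 0}, {"tx": 1.5, "ty": 0, "tz": 0, "rx": 0, "ry": 0, "rz": 0}], "fingers": -1, "newtons": 60}}

```text
time: 25.6
position: [0.4495, 0.0747, 0.0217]
orientation: [[0.0, 1.0, -0.0], [-0.0, -0.0, -1.0], [-1.0, 0.0, 0.0]]
wrist_force: [-2.5, -0.8, 12.3]
width: 0.0223
```

Call:
{"name": "servo_tool", "arguments": {"increments": [{"tx": -20, "ty": 0, "tz": 0, "rx": 0, "ry": 0, "rz": 0}, {"tx": -65, "ty": 0, "tz": 0, "rx": 0, "ry": 0, "rz": 0}, {"tx": -115, "ty": 0, "tz": 0, "rx": 0, "ry": 0, "rz": 0}, {"tx": -165, "ty": 0, "tz": 0, "rx": 0, "ry": 0, "rz": 0}, {"tx": -215, "ty": 30, "tz": 0, "rx": 0, "ry": 0, "rz": 0}, {"tx": -235, "ty": 74, "tz": 465, "rx": 0, "ry": 0, "rz": 0}, {"tx": -235, "ty": 74, "tz": 465, "rx": 0, "ry": 0, "rz": 0}, {"tx": -235, "ty": 74, "tz": 465, "rx": 0, "ry": 0, "rz": 0}]}}

```text
time: 26.4
position: [0.4904, -0.076, 0.2385]
orientation: [[0.001, 1.0, 0.001], [-0.001, 0.001, -1.0], [-1.0, 0.001, 0.001]]
wrist_force: [1.0, -0.5, -0.5]
width: 0.0217
```

Call:
{"name": "servo_tool", "arguments": {"increments": [{"tx": -15, "ty": 33, "tz": 315, "rx": 0, "ry": 0, "rz": 0}, {"tx": -15, "ty": 33, "tz": 315, "rx": 0, "ry": 0, "rz": 0}, {"tx": -15, "ty": 33, "tz": 315, "rx": 0, "ry": 0, "rz": 0}, {"tx": -15, "ty": 33, "tz": 315, "rx": 0, "ry": 0, "rz": 0}, {"tx": -15, "ty": 33, "tz": 315, "rx": 0, "ry": 0, "rz": 0}, {"tx": -15, "ty": 33, "tz": 315, "rx": 0, "ry": 0, "rz": 0}, {"tx": -15, "ty": 33, "tz": 315, "rx": 0, "ry": 0, "rz": 0}, {"tx": -15, "ty": 33, "tz": 315, "rx": 0, "ry": 0, "rz": 0}]}}

```text
time: 27.2
position: [0.5226, -0.3922, 0.2519]
orientation: [[-0.001, 1.0, -0.004], [0.0, -0.004, -1.0], [-1.0, -0.001, -0.0]]
wrist_force: [0.2, 1.0, -0.6]
width: 0.0224
```

Call:
{"name": "servo_tool", "arguments": {"increments": [{"tx": 0, "ty": 0, "tz": 0, "rx": 0, "ry": 0, "rz": 0}, {"tx": 0, "ty": 0, "tz": 0, "rx": 0, "ry": 0, "rz": 0}, {"tx": 0, "ty": 0, "tz": 0, "rx": 0, "ry": 0, "rz": 0}]}}

```text
time: 27.5
position: [0.5238, -0.3879, 0.2531]
orientation: [[0.0, 1.0, 0.002], [-0.0, 0.002, -1.0], [-1.0, 0.0, 0.0]]
wrist_force: [0.4, -0.2, -0.3]
width: 0.0222
```

```bash
python3 - <<'E'
from h import *
s,c,P,T=wrist("w13"); print(s["position"],s["orientation"].round(3).tolist())
mouth(P,(.523,-.394),.135,.095); held(s,P,c["img"])
E
```

```text
[ 0.52379051 -0.3879397   0.25313057] [[0.0, 1.0, 0.002], [-0.0, 0.002, -1.0], [-1.0, 0.0, 0.0]]
flange [ 522.8 -380.6   45.3] 2120 z 0.13533946587328713 ext [[480.5, -379.1], [565.1, -347.4]]
-180 42.7 45.2 | -20 45.1 45.1 | 0 28.8 45.2 | 20 25.5 40.8 | 40 22.9 37.4 | 60 21.9 35.2 | 80 21.4 34.1 | 100 21.2 34.7 | 120 22.4 36.8 | 140 24.8 40.0 | 160 28.0 44.3 | 
held knob top (tool mm) [-20.6   0.6  -1.1] [ 0.6 -0.5 12.2] 2201
```

View pics/w13.png

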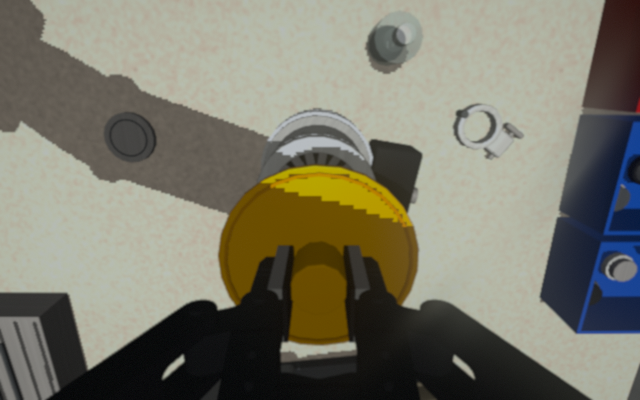

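```bash
python3 - <<'E'
from h import *
from scipy.optimize import least_squares
s,c,P,T=wrist("w14"); print(s["position"])
Q=P[np.abs(P[...,2]-.135)<.004]; Q=Q[np.hypot(*(Q[:,:2]-(.523,-.394)).T)<.06][:,:2]*1000
x0=np.array([523,-394.])
for it in range(4):
    d=Q-x0; a=np.degrees(np.arctan2(d[:,1],d[:,0]))//6; r=np.hypot(*d.T); I=[];O=[]
    for k in np.unique(a):
        if not 1<=k<=28: continue
        q=Q[a==k]; rr=r[a==k]
        I.append(q[np.argsort(rr)[1]]) ; O.append(q[np.argsort(rr)[-2]])
    I=np.array(I);O=np.array(O)
    f=lambda p: np.r_[np.hypot(*(I-p[:2]).T)-p[2],np.hypot(*(O-p[:2]).T)-p[2]-12.5]
    g=least_squares(f,[*x0,35],loss="soft_l1"); x0=g.x[:2]
print(g.x,np.abs(g.fun).mean(),len(I)); held(s,P,c["img"])
E
```

```text
[ 0.52372765 -0.3881731   0.25313067]Traceback (most recent call last):
  File "<stdin>", line 11, in <module>
IndexError: index 1 is out of bounds for axis 0 with size 1
```

```bash
python3 - <<'E'
from h import *
from scipy.optimize import least_squares
s,c,P,T=wrist("w15"); print(s["position"])
Q=P[np.abs(P[...,2]-.135)<.004]; Q=Q[np.hypot(*(Q[:,:2]-(.523,-.394)).T)<.06][:,:2]*1000
x0=np.array([523,-394.])
for it in range(4):
    d=Q-x0; a=np.degrees(np.arctan2(d[:,1],d[:,0]))//6; r=np.hypot(*d.T); I=[];O=[]
    for k in np.unique(a):
        q=Q[a==k]; rr=r[a==k]
        if not 1<=k<=28 or len(q)<8: continue
        if 5<=k<=24: I.append(q[np.argsort(rr)[1]])
        O.append(q[np.argsort(rr)[-2]])
    I=np.array(I);O=np.array(O)
    f=lambda p: np.r_[np.hypot(*(I-p[:2]).T)-p[2],np.hypot(*(O-p[:2]).T)-p[3]]
    g=least_squares(f,[*x0,35,47.5],loss="soft_l1"); x0=g.x[:2]
print(g.x,np.abs(g.fun).mean(),g.fun.round(1),len(I)); held(s,P,c["img"])
E
```

```text
[ 0.52367707 -0.38842724  0.25314483]
[ 523.28926926 -394.09694965   35.23030902   47.13764478] 0.15697844416666792 [ 1.7 -0.3  0.  -0.3 -0.1 -0.1  0.1 -0.2 -0.2  0.2  0.2  0.  -0.1 -0.1
 -0.   0.2 -0.3  0.1 -0.2  0.2 -0.1 -0.  -0.1 -0.2  0.1 -0.1  0.  -0.1
  0.1  0.  -0.   0.1  0.   0.1 -0.   0.1 -0.1  0.2  0.1  0.1 -0.1 -0.1
 -0.2 -0.1  0.1] 20
held knob top (tool mm) [-20.6   0.6  -1. ] [ 0.5 -0.2 12.2] 2208
```

Call:
{"name": "servo_tool", "arguments": {"increments": [{"tx": 40, "ty": -1, "tz": 6, "rx": 0, "ry": 0, "rz": 0}, {"tx": 70, "ty": -1, "tz": 6, "rx": 0, "ry": 0, "rz": 0}, {"tx": 86, "ty": -1, "tz": 6, "rx": 0, "ry": 0, "rz": 0}, {"tx": 86, "ty": -1, "tz": 6, "rx": 0, "ry": 0, "rz": 0}, {"tx": 86, "ty": -1, "tz": 6, "rx": 0, "ry": 0, "rz": 0}, {"tx": 86, "ty": -1, "tz": 6, "rx": 0, "ry": 0, "rz": 0}, {"tx": 86, "ty": -1, "tz": 6, "rx": 0, "ry": 0, "rz": 0}, {"tx": 86, "ty": -1, "tz": 6, "rx": 0, "ry": 0, "rz": 0}]}}

```text
time: 28.45
position: [0.5228, -0.3955, 0.1678]
orientation: [[0.001, 1.0, -0.0], [-0.001, -0.0, -1.0], [-1.0, 0.001, 0.001]]
wrist_force: [-0.1, 0.3, -0.5]
width: 0.0217
```

Call:
{"name": "servo_tool", "arguments": {"increments": [{"tx": 2, "ty": 0, "tz": 0, "rx": 0, "ry": 0, "rz": 0}, {"tx": 2, "ty": 0, "tz": 0, "rx": 0, "ry": 0, "rz": 0}, {"tx": 2, "ty": 0, "tz": 0, "rx": 0, "ry": 0, "rz": 0}]}}

```text
time: 28.75
position: [0.5224, -0.3952, 0.1648]
orientation: [[-0.0, 1.0, -0.0], [0.0, -0.0, -1.0], [-1.0, -0.0, -0.0]]
wrist_force: [0.9, -0.4, -0.3]
width: 0.0216
```

Call:
{"name": "servo_tool", "arguments": {"increments": [{"tx": 5, "ty": 0.3, "tz": -0.6, "rx": 0, "ry": 0, "rz": 0}, {"tx": 10, "ty": 0.3, "tz": -0.6, "rx": 0, "ry": 0, "rz": 0}, {"tx": 15, "ty": 0.3, "tz": -0.6, "rx": 0, "ry": 0, "rz": 0}, {"tx": 19, "ty": 0.3, "tz": -0.6, "rx": 0, "ry": 0, "rz": 0}, {"tx": 22, "ty": 0.3, "tz": -0.6, "rx": 0, "ry": 0, "rz": 0}, {"tx": 24, "ty": 0.3, "tz": -0.6, "rx": 0, "ry": 0, "rz": 0}, {"tx": 24, "ty": 0.3, "tz": -0.6, "rx": 0, "ry": 0, "rz": 0}]}}

```text
time: 29.45
position: [0.5228, -0.3946, 0.1409]
orientation: [[0.0, 1.0, -0.0], [-0.0, -0.0, -1.0], [-1.0, 0.0, 0.0]]
wrist_force: [0.5, -0.1, -0.4]
width: 0.0218
```

Call:
{"name": "servo_tool", "arguments": {"increments": [{"tx": 1.5, "ty": 0, "tz": 0, "rx": 0, "ry": 0, "rz": 0}, {"tx": 1.5, "ty": 0, "tz": 0, "rx": 0, "ry": 0, "rz": 0}]}}

```text
time: 29.65
position: [0.5229, -0.3947, 0.1408]
orientation: [[0.0, 1.0, -0.0], [-0.001, -0.0, -1.0], [-1.0, 0.0, 0.001]]
wrist_force: [-7.1, 4.2, 18.2]
width: 0.022
```

Call:
{"name": "servo_tool", "arguments": {"increments": [{"tx": 1, "ty": 0, "tz": 0, "rx": 0, "ry": 0, "rz": 0}, {"tx": 1, "ty": 0, "tz": 0, "rx": 0, "ry": 0, "rz": 0}, {"tx": -1.5, "ty": 0, "tz": 0, "rx": 0, "ry": 0, "rz": 0}, {"tx": -1.5, "ty": 0, "tz": 0, "rx": 0, "ry": 0, "rz": 0}]}}

```text
time: 30.05
position: [0.523, -0.3948, 0.1413]
orientation: [[0.001, 1.0, -0.0], [-0.0, -0.0, -1.0], [-1.0, 0.001, 0.0]]
wrist_force: [0.8, -0.2, -0.2]
width: 0.0217
```

Call:
{"name": "servo_tool", "arguments": {"increments": [{"tx": 0, "ty": 0, "tz": 0, "rx": 0, "ry": 0, "rz": 0}, {"tx": 0, "ty": 0, "tz": 0, "rx": 0, "ry": 0, "rz": 0}, {"tx": 0, "ty": 0, "tz": 0, "rx": 0, "ry": 0, "rz": 0}, {"tx": 0, "ty": 0, "tz": 0, "rx": 0, "ry": 0, "rz": 0}, {"tx": -20, "ty": 0, "tz": 0, "rx": 0, "ry": 0, "rz": 0}, {"tx": -60, "ty": 0, "tz": 0, "rx": 0, "ry": 0, "rz": 0}, {"tx": -110, "ty": 0, "tz": 0, "rx": 0, "ry": 0, "rz": 0}, {"tx": -110, "ty": 0, "tz": 0, "rx": 0, "ry": 0, "rz": 0}], "fingers": 1}}

```text
time: 30.85
position: [0.5253, -0.3958, 0.2578]
orientation: [[0.008, 1.0, -0.0], [-0.005, -0.0, -1.0], [-1.0, 0.008, 0.005]]
wrist_force: [1.1, -0.7, 0.8]
width: 0.0853
```

Call:
{"name": "servo_tool", "arguments": {"increments": [{"tx": -40, "ty": -20, "tz": 60, "rx": 0, "ry": 0, "rz": 0}, {"tx": -40, "ty": -20, "tz": 60, "rx": 0, "ry": 0, "rz": 0}, {"tx": -40, "ty": -20, "tz": 60, "rx": 0, "ry": 0, "rz": 0}, {"tx": -40, "ty": -20, "tz": 60, "rx": 0, "ry": 0, "rz": 0}]}}

```text
time: 31.25
position: [0.5027, -0.4548, 0.2907]
orientation: [[0.0, 1.0, -0.001], [0.0, -0.001, -1.0], [-1.0, 0.0, -0.0]]
wrist_force: [-1.0, 1.0, -0.2]
width: 0.0856
```

```bash
python3 - <<'E'
from h import *
from plant import robot
s,c,P,T=wrist("w16"); print(s["position"])
plug(P,c["img"],(.5233,-.3941),.139,.161); flat(P,c["img"],(.5233,-.3941),.139)
a=robot.capture("scene");b=robot.capture("side")
cv2.imwrite("pics/end_scene.png",a["img"])
o=np.load("scene0.npz"); o2=np.load("side0.npz")
for n,c0,c1,(u,v) in [("scene",o,a,(243,282)),("side",o2,b,(366,270))]:
    d=cv2.absdiff(c0["img"],c1["img"])[v-20:v+20,u-12:u+12]; print(n,"gauge diff mean",d.mean())
    if n=="scene":
        Pa=cloud(c1)
        for k,xy,z in [("trap",(.5045,.3943),.134),("tee",(.6543,-.1577),.107),("valve",(.6368,.1214),.068),("turbo",(.5233,-.3941),.139)]: print(k); flat(Pa,c1["img"],xy,z)
E
```

```text
[ 0.50265158 -0.45475059  0.2906998 ]
head [ 524.1 -394.4   45.8] 9409 knobtop [ 523.7 -394.3   12.1] 786 z 0.1614215798823308
plane (slopes,z) [ 4.000e-04 -1.000e-04  1.396e-01] want z 0.139
scene gauge diff mean 4.077083333333333
trap
plane (slopes,z) [ 0.0214 -0.077   0.1346] want z 0.134
tee
plane (slopes,z) [ 0.0035 -0.0027  0.1083] want z 0.107
valve
plane (slopes,z) [-0.0022  0.0131  0.0694] want z 0.068
turbo
plane (slopes,z) [-0.0004  0.0052  0.1396] want z 0.139
side gauge diff mean 18.09027777777778
```

View pics/end_scene.png

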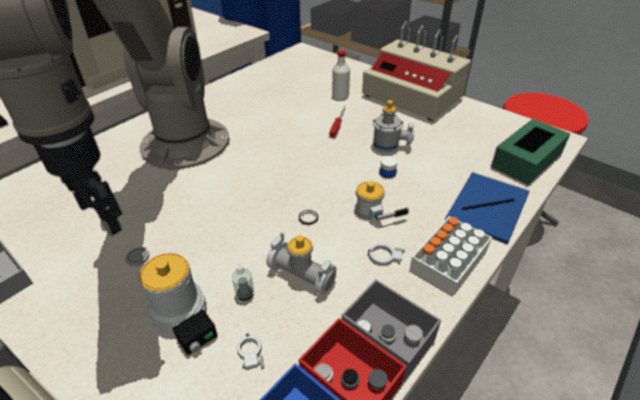

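```bash
python3 -c "
from plant import robot
print(robot.job_done())"
```

```text
the job is handed in; nothing more can be done
None
```

All four plugs are pushed home and released, in the order asked (trap, tee, valve, turbo), and the job was handed in at about 31 s of the 112 s allowed.

- **Seating:** After each release the wrist camera measured the plug's head top 0.4 to 0.6 mm above its nominal fully-home height. Head tilt was at most about 0.012 rad; the trap reading was the largest. The plug stopped moving down when pressed, and the largest upward wrist force I saw was about 53 N, against the 120 N limit.
- **Gauge:** In the final scene picture the gauge tube stands upright at its original pixel position, (243, 282), with a mean image difference of about 4 grey levels there.

Two of the last checks did not agree cleanly:
- **Side camera:** The difference at the gauge was larger, about 18 grey levels. I put this down to the arm or its shadow in that view, but I did not open that picture to confirm it.
- **Trap plug:** From the distant scene camera its head fitted with a tilt of about 0.08 rad. Only a few pixels cover it there, so I trusted the close wrist view (about 0.012 rad).

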